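# Lock the pine block down with the T-key

### The job

Take the T-handled key out of its sloping rest, stand it upright in the round mouth of the fixture's lock and let go of it. Then take it again by its handle, turn it while pressing down until its square end drops fully home in the socket, and turn it clockwise (seen from above) until the keeper arm comes to its stop over the pine block. Leave the key standing fully home in the lock, with the block still in its nest.

Things in the scene. Friction and masses are not known exactly. Their poses are not given: they have to be found in the camera images.
- key: Steel T-key, 188 mm long, 0.3 kg. Origin: centre of the end face of its square tip; z along the shaft to the handle, y along the handle bar. From the tip: 18 x 18 mm square end, sides along x and y, 18 mm long; round pilot 26 mm thick to 58 mm; collar 42 mm wide, 58 to 68 mm; shaft to 158 mm; handle. Starts leaning 40 degrees from upright in the rest, tip down, bar level; it lifts straight up out.
- key_shaft (a point): Point on the axis of the key's round shaft (16 mm diameter), 108 mm from the tip; the key's axes. In the rest the shaft is free for fingers from above here, for 12 mm either way along it and 30 mm below it.
- key_handle (a point): Centre of the key's black flat-sided handle bar, 173 mm from the tip; the key's axes. The bar is 100 mm long in y, 18 mm thick in x, 30 mm high in z.
- key_rest: Plywood rest for the key, fixed; base board 190 x 90 x 10 mm, 160 mm high. Origin on the table; the key's tip lies at x = -70 mm, z = 38 mm, its handle leans towards +x. Open-topped saddles with low side cheeks hold the tip (2 to 14 mm from its end) and the shaft (141 to 153 mm).
- fixture: Clamping fixture, fixed: aluminium plate 150 x 170 x 12 mm with a steel lock boss 48 mm wide. Origin on the table under the lock axis, z up; the block's nest is on the +x side.
- lock_mouth (a point): Centre of the top of the lock boss, 72 mm above the table, on the lock axis. Below it: flared mouth 35 mm wide, narrowing over 6 mm to a round guide bore 28 mm wide, 36 mm deep, then a 20 x 20 mm square socket. A key more than 6 degrees out of line stands upright in the guide on the socket's rim, tip 42 mm below this point; in line it drops 16 mm more, until its collar rests on the boss.
- lock_seat (a point): Point on the lock axis, 14 mm above the table, where the key's tip end lies when the key is fully home; z up.
- keeper (a joint): Turn of the lock spindle with socket and keeper arm, rad, clockwise from above: 0 open (arm along the fixture's +y), 1.45 at its stop over the block (arm near the fixture's +x). Starts at 0 to 0.3, stays where left, takes about 0.15 N m to turn. The sides of the square socket lie along and across the arm. The key has up to 0.12 rad of play in the socket.
- keeper_tip (a point): End of the steel keeper arm on the lock spindle, at its underside, 70 mm from the lock axis, 54 mm above the table; the arm is 24 mm wide, 10 mm thick.
- pine_block: Pine block 45 x 110 x 40 mm, loose, lying in the fixture's nest of 12 mm high steel stops; origin at the centre of its underside, long side along its y.
- nest (a point): Centre of the nest's floor, 60 mm from the lock axis along the fixture's +x, 12 mm above the table.
Things that resemble listed ones, but are neither listed nor needed, are in the scene too. Leave any white look-alike of the key alone. Of the things shaped like the pine_block, the pine one is meant.

How it is judged (in metres and radians):
On the way, in this order (a step that is already met when the one before it is completed fails the run):
1. the key stands upright in the lock's round guide, let go of (horizontal distance between key and lock_seat below 0.008 m and z of key in the frame of lock_seat below 0.022 m and angle between key's own z axis and vertical below 0.2 rad and contact force between key and the fingers below 0.1 N and value of joint keeper below 0.6 rad), for 0.2 s.
2. the key, fully home in the socket, has begun to turn the keeper towards the block (horizontal distance between key and lock_seat below 0.005 m and z of key in the frame of lock_seat below 0.005 m and angle between key's own z axis and vertical below 0.12 rad and value of joint keeper above 0.7 rad), for 0.1 s.
At the end, for the whole second after the job is handed in: The keeper is turned to within 0.15 rad of its stop at 1.45 rad; the key is at rest fully home in the lock (tip within 5 mm of the seat sideways and in height, within 0.12 rad of upright); the pine block lies in its nest (within 8 mm sideways, 5 mm in height) (horizontal distance between key and lock_seat below 0.005 m and z of key in the frame of lock_seat below 0.005 m and angle between key's own z axis and vertical below 0.12 rad and value of joint keeper above 1.3 rad and linear speed of key below 0.02 m/s and horizontal distance between pine_block and nest below 0.008 m and z of pine_block in the frame of nest below 0.005 m); the robot touches nothing.
It fails at once if the pine block is knocked out of its nest (distance of pine_block from where it was at the start of the episode above 0.03 m).
It also fails if it takes over 61 s, if anything falls off the work surface, if the arm or the gripper's body presses on something with over 40 N, if the wrist force passes 120 N, or if a joint passes its speed limit or range.

### The arm

A 6-joint arm with a two-finger parallel gripper is mounted at the origin on the work surface; the furniture and walls round the work are solid. World frame = base frame: x ahead of the robot, y to its left, z up, the work surface at z = 0. Lengths are in m, angles in degrees, forces in N, time in s.
With the tool pointing down it reaches from about 0.35 to 0.875 m from the base axis. Payload 4.2 kg.
Tool frame: the origin (TCP) lies on the front face of the gripper's body, between the roots of the fingers; the fingertips stand 70 mm ahead of it and the grasp point (between the pads) lies 51 mm ahead of it (r.nose_length is the distance from the TCP to the fingertips, in m); z points along the fingers, y is the direction in which the jaws open and shut (so a half turn about z gives the same grasp; the last joint's range is limited). The gripper opens to 87 mm and grips with 3 to 60 N. Pads are 19 mm wide; open, the fingers measure 117 mm over their backs; the gripper's body (75 mm by 190 mm) begins 51 mm behind the grasp point.
Start: joints at [-58.751, 22.042, 0.453, 0, -68.411, -14.817], TCP at [0.177, -0.599, 0.292] pointing down, gripper open.
Joint ranges: [-179.83, 179.83], [-69.29, 118.12], [-61.27, 80.66], [-181.25, 117.63], [-171.15, -9.14], [-177.46, 177.46]. Speed limits (degrees/s): [159.86, 159.86, 180, 180, 180, 180].

### API

Orientations are given as a 3x3 rotation matrix whose columns are the frame's x, y, z axes.
In Python, from station import telemetry, capture, order, r gives the robot as it stands.
- The arm moves only by the tool drive_tool, never from a script. Its argument "series" is a list of rows, each a list of 4 numbers: the shift along the tool's x, y, z as a fraction of full scale, then the turn about the tool's z as a fraction of full scale. In form: [[dx, dy, dz, turn], ...]. A call has 1 to 10 rows; each row is the pose to reach, as a shift and turn from the pose commanded when the call began, along the tool's axes at that moment; what a row does not reach only later rows make up. Full scale, the value 1, is 0.12 m for a shift and 2 rad for a turn. A row lasts 1/8 s, in which the tool goes at most 62.5 mm and 10.7 degrees, less where a joint would pass 70% of its speed; a pose out of reach is approached as far as the arm can. A call with a number of a shift or a turn outside -1 to 1 is refused whole. A call with a gripper value outside its range is refused whole. "fingers" is the finger opening in mm, from 0 to 87, set as the call begins (left out, the last holds). The fingers move at their own pace and stop on an object; the grip force is fixed at half the most. Time passes only in rows, so rows that repeat a pose let the fingers close. It gives the time, the measured TCP pose, the force and the opening at its end, in the units of the state.
- telemetry.sense(): the state, without advancing time (a new reading comes with each control period).
- capture(name): name is "side" or "top"; returns a dict with "color" (420x560x3 uint8, blue, green, red), "fx", "fy", "cx", "cy" (pixels), "eye" and "attitude" of the camera in the world. Camera axes: x right, y up, looking along -z (the intrinsics and any distortion apply to the point x, -y, -z); pixel columns grow to the right and rows downward; lengths in m; the calibration is good to about 2 mm. A picture is of the moment at which its call begins. There is no depth.
- order.finish_job(): hands the job in, once; it reports no verdict.
The state is a dict: "time_s": time; "joints": joint angles; "joint_velocities": joint speeds; "effort": joint torques, N m; "tcp_pos": TCP position; "ee_rot": TCP orientation; "wrist_force": force on the tool from outside, world axes, zero at the start; "moment": the same for the moment, N m; "gripper_width": opening from 0.0 (shut) to 1.0 (fully open).
Only numpy, scipy, OpenCV 4.12 (cv2) and the standard library are available. Lean on these libraries where they do the work, as an engineer would, in place of code of your own. Each camera call takes 0.05 s, during which the arm holds its last target. There are 200 camera calls.

## Working session

There is one attempt and no reset: what is moved stays moved. The work goes in short steps, Python scripts to look and compute and a tool call to move; the robot and the scene stay as the last step left them, time stands still between calls to the robot, and variables do not carry over. Pictures are saved under pics/ and viewed, about 8 in all and at most 12, crops included, and the job is handed in when it is done.

Besides the shell and the picture viewer there is one more tool, called after "Emit:" as name(argument=value, ...), one argument or row to a line, values as JSON. drive_tool: Moves the arm, as the interface text tells. Shift numbers are shares of 0.12 m and turn numbers shares of 2 rad, none past 1 either way. Its arguments: {"type":"object","properties":{"series":{"type":"array","items":{"type":"array","items":{"type":"number","minimum":-1,"maximum":1}}},"fingers":{"type":"number"}},"required":["series"]}

```bash
mkdir -p pics; ls; cat > h.py <<'E'
import numpy as np, cv2
from station import telemetry, capture, order, r
def ray(c,u,v):
    d=np.array([(u-c["cx"])/c["fx"],-(v-c["cy"])/c["fy"],-1.0])
    return np.array(c["eye"],float),np.array(c["attitude"],float).reshape(3,3)@d
def onz(c,u,v,z):
    e,d=ray(c,u,v); return e+d*(z-e[2])/d[2]
def proj(c,p):
    q=np.array(c["attitude"],float).reshape(3,3).T@(np.array(p,float)-np.array(c["eye"],float))
    return c["cx"]+c["fx"]*q[0]/-q[2], c["cy"]-c["fy"]*q[1]/-q[2]
def tri(c1,p1,c2,p2):
    e1,d1=ray(c1,*p1); e2,d2=ray(c2,*p2)
    s=np.linalg.lstsq(np.c_[d1,-d2],e2-e1,rcond=None)[0]
    a,b=e1+d1*s[0],e2+d2*s[1]; return (a+b)/2,np.linalg.norm(a-b)
E
python3 - <<'E'
from h import *
for n in ("top","side"):
    c=capture(n); cv2.imwrite(f"pics/{n}0.png",c["color"])
    print(n,{k:(np.round(v,4).tolist() if k!="color" else 0) for k,v in c.items()})
print(telemetry.sense())
E
```

```text
pics
top {'color': 0, 'fx': 426.3394, 'fy': 426.3394, 'cx': 276.5432, 'cy': 210.8503, 'eye': [0.1884, 0.0482, 1.2625], 'attitude': [[-0.0094, 0.983, -0.1832], [-0.9998, -0.0058, 0.0202], [0.0188, 0.1834, 0.9829]]}
side {'color': 0, 'fx': 389.1729, 'fy': 389.1729, 'cx': 274.537, 'cy': 209.5718, 'eye': [0.0348, 0.6477, 0.6859], 'attitude': [[-0.8545, 0.3108, -0.4162], [-0.5193, -0.5267, 0.673], [-0.0101, 0.7912, 0.6115]]}
{'time_s': 0.1, 'joints': array([-5.87498869e+01,  2.20861033e+01,  3.87501633e-01, -2.40271745e-02,
       -6.84135519e+01, -1.48157632e+01]), 'joint_velocities': array([ 0.05081504, -0.14312862,  0.17279718,  0.14216031,  0.05152668,
        0.09522816]), 'effort': array([-3.01109721e-04, -3.91690421e+01,  1.87934572e+01,  4.23186511e+00,
        1.34684096e-02, -7.26333042e-05]), 'tcp_pos': array([ 0.1767139 , -0.59906959,  0.29127415]), 'ee_rot': array([[-9.59188236e-01, -2.82767506e-01, -6.82094917e-04],
       [-2.82768301e-01,  9.59186410e-01,  1.87571062e-03],
       [ 1.23866161e-04,  1.99203438e-03, -9.99998008e-01]]), 'wrist_force': array([-0.66960992,  0.96347763, -1.05067822]), 'moment': array([-0.04323686, -0.04148181, -0.03470601]), 'gripper_width': 1.0002916858794575}
```

View pics/top0.png

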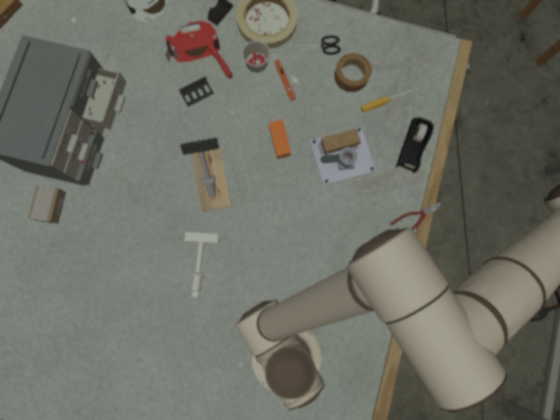

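View pics/side0.png

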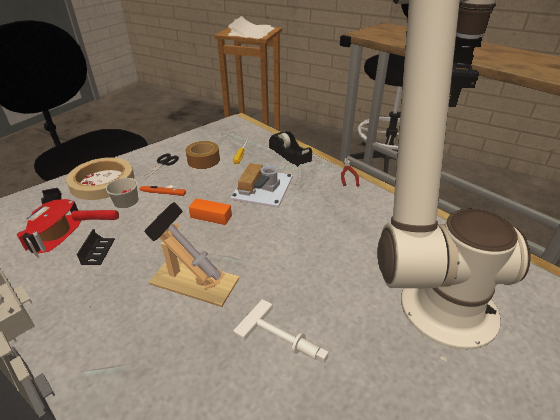

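The top view shows the robot base at (287,370), the black-handled steel key in the rest at (210,175), the white look-alike key at (200,262), and the fixture at (343,155). The pine block in the nest is at (340,140); the orange block at (280,139) and the brown one at (46,203) are look-alikes. The steel key with the black handle and the pine block in the nest fit the description. I'll confirm both in one enlarged crop.

```bash
python3 - <<'E'
from h import *
t=cv2.imread("pics/top0.png"); s=cv2.imread("pics/side0.png")
def crop(i,x,y,w,h): return cv2.resize(i[y:y+h,x:x+w],(400,300),interpolation=cv2.INTER_CUBIC)
out=np.vstack([np.hstack([crop(t,155,130,112,84),crop(t,300,120,80,60)]),np.hstack([crop(s,135,195,148,111),crop(s,222,150,80,60)])])
out=cv2.convertScaleAbs(out,alpha=1.4); cv2.imwrite("pics/crop1.png",out)
c=capture("top")
print(onz(c,200,145,.16),onz(c,347,157,.072))
E
```

```text
[0.57601364 0.23048886 0.16      ] [ 0.56904966 -0.18350028  0.072     ]
```

View pics/crop1.png

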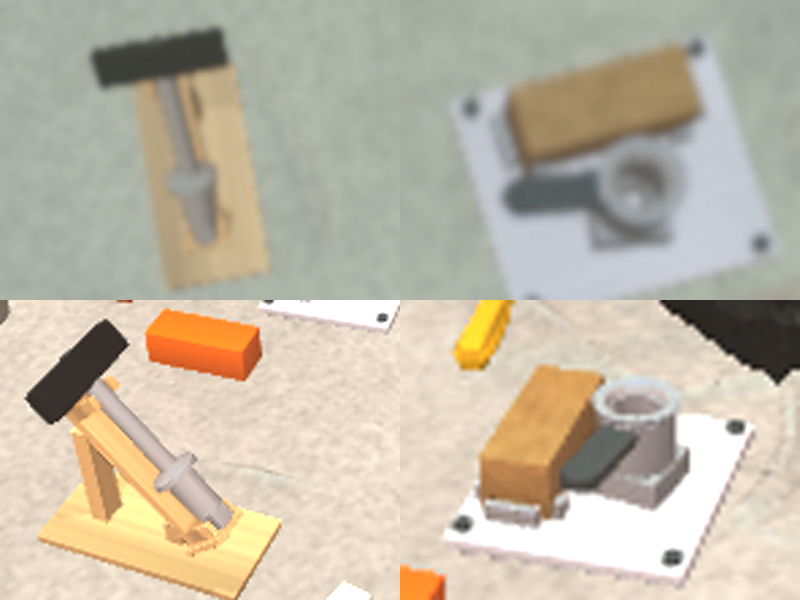

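```bash
cat > m.py <<'E'
from h import *
def blobs(c,f,roi):
    x,y,w,h=roi; im=c["color"][y:y+h,x:x+w]; m=f(im.astype(int)).astype(np.uint8)
    n,l,st,ce=cv2.connectedComponentsWithStats(m); i=1+st[1:,4].argmax()
    cn=max(cv2.findContours((l==i).astype(np.uint8),cv2.RETR_EXTERNAL,cv2.CHAIN_APPROX_NONE)[0],key=len)
    return ce[i]+[x,y], cv2.boxPoints(cv2.minAreaRect(cn))+[x,y], st[i,4]
E
python3 - <<'E'
from m import *
T=capture("top");S=capture("side")
blk=lambda i:i.max(2)<70
a,b,n=blobs(T,blk,(170,130,60,35)); print("handleT",a,b.tolist(),n)
a2,b2,n2=blobs(S,blk,(140,198,50,50)); print("handleS",a2,b2.tolist(),n2)
p,e=tri(T,a,S,a2); print("handle",p,e)
L,R=onz(T,202,211.2,.01),onz(T,230.6,205.6,.01); print("rest low corners",L,R,np.linalg.norm(L-R))
y=(L-R)/np.linalg.norm(L-R); x=np.array([y[1],-y[0],0]); o=(L+R)/2+x*.095; o[2]=0
print("rest o",o,"yaw",np.degrees(np.arctan2(x[1],x[0])))
print("pred handle",o+x*.0412+[0,0,.1705],"tip",o-x*.07+[0,0,.038])
for q in b: print("  bar corner",onz(T,*q,.18))
# fixture
p,e=tri(T,(346.8,155.6),S,(269.2,170.4)); print("mouth",p,e, onz(T,346.8,155.6,.072), onz(S,269.2,170.4,.072))
wh=lambda i:(i.min(2)>150)&(i[...,0]>=i[...,2]-5)
a,b,n=blobs(T,wh,(300,120,85,70)); 
c=[onz(T,*q,.012) for q in b]; print("plate",n,np.round(c,4).tolist(),[np.linalg.norm(c[i]-c[i-1]) for i in range(4)])
pine=lambda i:(i[...,2]-i[...,0]>30)
a,b,n=blobs(T,pine,(315,125,50,35)); c=[onz(T,*q,.052) for q in b]; print("pine",n,np.round(c,4).tolist(),onz(T,*a,.05))
tip=onz(T,300+115/5,120+195/5,.06); print("keeper arm end",tip)
E
```

```text
handleT [199.25340599 145.8119891 ] [[180.45945262908936, 143.7567596435547], [216.1351318359375, 137.81080961227417], [217.91891479492188, 148.51351165771484], [182.24323654174805, 154.4594612121582]] 367
handleS [163.08896211 221.20263591] [[143.5000057220459, 230.5], [173.0, 201.00000190734863], [183.5, 211.5], [154.00000762939453, 241.0]] 607
handle [0.57040607 0.2307011  0.16717195] 0.0018243320930440724
rest low corners [0.42218133 0.24452076 0.01      ] [0.43870665 0.15966875 0.01      ] 0.08644621825864997
rest o [0.52369203 0.22025525 0.        ] yaw 11.020668005034766
pred handle [0.56413223 0.22813117 0.1705    ] tip [0.45498295 0.20687383 0.038     ]
  bar corner [0.57257886 0.27886747 0.18      ]
  bar corner [0.58890196 0.18485509 0.18      ]
  bar corner [0.55910058 0.1796515  0.18      ]
  bar corner [0.5429821  0.27324434 0.18      ]
mouth [ 0.57065275 -0.18485119  0.06974053] 0.007109452007083118 [ 0.57331131 -0.18308385  0.072     ] [ 0.56491642 -0.18227591  0.072     ]Traceback (most recent call last):
  File "<stdin>", line 15, in <module>
  File "m.py", line 4, in blobs
    n,l,st,ce=cv2.connectedComponentsWithStats(m); i=1+st[1:,4].argmax()
                                                       ~~~~~~~~~~~~~~~^^
ValueError: attempt to get argmax of an empty sequence
```

```bash
python3 - <<'E'
from m import *
def avg(n,k=8):
    cs=[capture(n) for _ in range(k)]; c=cs[0]; print(n,np.std([x["color"] for x in cs],0).mean()); c["color"]=np.mean([x["color"] for x in cs],0).astype(np.uint8); return c
T=avg("top",3);S=avg("side",3)
np.save("T.npy",T,allow_pickle=True);np.save("S.npy",S,allow_pickle=True)
def crop(i,x,y):
    o=cv2.resize(i[y:y+40,x:x+40],(400,400),interpolation=cv2.INTER_CUBIC)
    o=cv2.convertScaleAbs(o,alpha=1.3)
    for k in range(0,40,5):
        cv2.putText(o,str(x+k),(k*10+5,8),0,.3,(0,0,255)); cv2.line(o,(k*10+5,10),(k*10+5,14),(0,0,255))
        cv2.putText(o,str(y+k),(0,k*10+8),0,.3,(0,0,255)); cv2.line(o,(22,k*10+5),(26,k*10+5),(0,0,255))
    return o
cv2.imwrite("pics/mouth.png",np.hstack([crop(T["color"],325,135),crop(S["color"],245,150)]))
hsv=cv2.cvtColor(T["color"],cv2.COLOR_BGR2HSV)
for q in [(320,150),(330,175),(365,150),(340,140),(310,120)]: print(q,T["color"][q[1],q[0]],hsv[q[1],q[0]])
E
```

```text
top 0.22337524148473417
side 0.4834263347790884
(320, 150) [117 113 110] [107  15 117]
(330, 175) [152 145 141] [109  18 152]
(365, 150) [150 144 140] [108  17 150]
(340, 140) [ 67  94 111] [ 18 101 111]
(310, 120) [115 124 118] [ 50  19 124]
```

View pics/mouth.png

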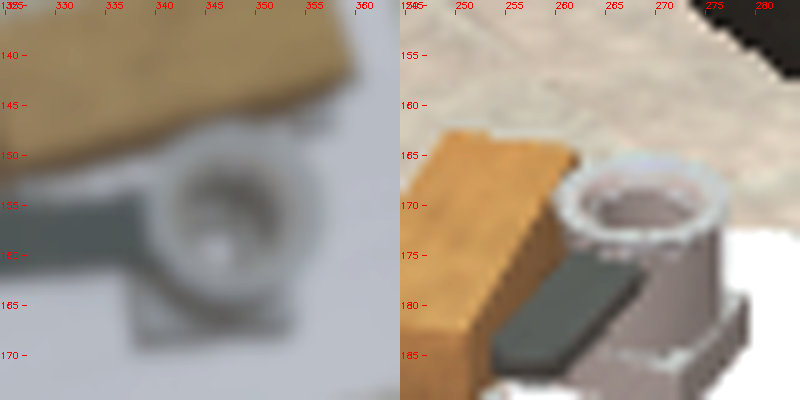

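The ring centre is at top (348.0,155.6) and side (268.6,169.3).

```bash
python3 - <<'E'
from m import *
T=np.load("T.npy",allow_pickle=True).item();S=np.load("S.npy",allow_pickle=True).item()
t,s=(348.0,155.6),(268.6,169.3)
print("mouth",tri(T,t,S,s),onz(T,*t,.072),onz(S,*s,.072))
wh=lambda i:(i.min(2)>125)&(i[...,0]>i[...,2]+5)
a,b,n=blobs(T,wh,(300,120,85,70)); 
c=[onz(T,*q,.012) for q in b]; print("plate",n,np.round(c,4).tolist(),np.mean(c,0),[np.linalg.norm(c[i]-c[i-1]) for i in range(4)])
pine=lambda i:(i[...,2]-i[...,0]>30)
a,b,n=blobs(T,pine,(315,125,50,35)); c=[onz(T,*q,.052) for q in b]; print("pineT",n,np.round(c,4).tolist(),onz(T,*a,.05))
# collar etc: rest corners T and S
for nm,tp,sp in [("rest -y low corner",(230.6,205.6),(135+(240+.5)*.37-.5,195+(599-300+.5)*.37-.5)),("rest +x.. -y",None,(135+280.5*.37-.5,195+(522-300+.5)*.37-.5)),("left",None,(135+38.5*.37-.5,195+(540-300+.5)*.37-.5))]:
    print(nm, tp and onz(T,*tp,.01),onz(S,*sp,.01))
for nm,tp,sp in [("collar",(155+190.5/3.571-.5,130+183.5/3.571-.5),(135+178.5*.37-.5,195+(472-300+.5)*.37-.5))]: print(nm,tri(T,tp,S,sp))
print("pred arm-dir end", onz(T,300+115/5,120+195/5,.06), onz(S,245+11,150+35.5,.064))
E
```

```text
mouth (array([ 0.57201831, -0.18733926,  0.07129441]), np.float64(0.0031731864422373103)) [ 0.57329957 -0.18660119  0.072     ] [ 0.56971683 -0.18660345  0.072     ]
plate 1045 [[0.643, -0.0838, 0.012], [0.6887, -0.2484, 0.012], [0.5464, -0.2782, 0.012], [0.5028, -0.1165, 0.012]] [ 0.59524965 -0.18171125  0.012     ] [np.float64(0.14394332478085184), np.float64(0.17077957643867844), np.float64(0.14537428173308908), np.float64(0.16745250241893622)]
pineT 514 [[0.6356, -0.1114, 0.052], [0.6646, -0.2181, 0.052], [0.6198, -0.2273, 0.052], [0.5913, -0.1213, 0.052]] [ 0.62852874 -0.16958258  0.05      ]
rest -y low corner [0.43870665 0.15966875 0.01      ] [0.41423025 0.24853917 0.01      ]
rest +x.. -y None [0.43462829 0.16507222 0.01      ]
left None [0.59916228 0.28670863 0.01      ]
collar (array([0.49405955, 0.21729525, 0.08513601]), np.float64(0.0033684319316219457))
pred arm-dir end [ 0.5669972  -0.11472532  0.06      ] [ 0.56154822 -0.10558524  0.064     ]
```

Checks against the given sizes:

| Item | Measured | Expected or note |
|---|---|---|
| Rest board | 86 x 189 mm | 90 x 190 mm |
| Rest yaw | about 11° | – |
| Collar | within 3 mm of its predicted place | – |
| Handle | about (0.566, 0.231, 0.170) | – |
| Lock mouth | about (0.572, -0.187) | triangulated height 71 mm, given 72 mm |
| Keeper | about 0.15 rad | starts at 0 to 0.3 |

The tool can't tilt. If I held the key upright by the shaft, the handle would hit the gripper body. I'll instead grip the bar across its thickness, off to one side of the shaft, so that the key can swing upright with its flats against the pads. First I travel there at height.

Emit:
drive_tool(
  series=[
    [-0.28, 0.33, 0, 0],
    [-0.56, 0.66, 0, 0],
    [-0.85, 0.99, 0, 0],
  ],
  fingers=60,
)

```text
time_s: 0.92
tcp_pos: [0.2414, -0.4554, 0.2923]
ee_rot: [[-0.959, -0.282, 0.0], [-0.282, 0.959, -0.0], [-0.0, -0.0, -1.0]]
wrist_force: [1.1, -0.3, 1.3]
gripper_width: 0.749
```

Emit:
drive_tool(
  series=[
    [-0.28, 0.33, 0, 0],
    [-0.56, 0.66, 0, 0],
    [-0.85, 0.99, 0, 0],
  ],
)

```text
time_s: 1.3
tcp_pos: [0.3057, -0.3124, 0.2926]
ee_rot: [[-0.959, -0.283, 0.001], [-0.283, 0.959, -0.001], [-0.001, -0.001, -1.0]]
wrist_force: [0.2, 0.4, -1.3]
gripper_width: 0.694
```

Emit:
drive_tool(
  series=[
    [-0.28, 0.33, 0, 0],
    [-0.56, 0.66, 0, 0],
    [-0.85, 0.99, 0, 0],
  ],
)

```text
time_s: 1.68
tcp_pos: [0.3699, -0.1695, 0.2927]
ee_rot: [[-0.959, -0.283, 0.001], [-0.283, 0.959, -0.0], [-0.001, -0.001, -1.0]]
wrist_force: [1.2, -0.9, -0.9]
gripper_width: 0.689
```

Emit:
drive_tool(
  series=[
    [-0.28, 0.33, 0, 0],
    [-0.56, 0.66, 0, 0],
    [-0.85, 0.99, 0, 0],
  ],
)

```text
time_s: 2.05
tcp_pos: [0.4341, -0.0265, 0.2928]
ee_rot: [[-0.959, -0.283, 0.001], [-0.283, 0.959, 0.0], [-0.001, -0.0, -1.0]]
wrist_force: [1.0, -0.7, 1.3]
gripper_width: 0.686
```

Emit:
drive_tool(
  series=[
    [-0.28, 0.33, 0, 0],
    [-0.56, 0.66, 0, 0],
    [-0.85, 0.99, 0, 0],
  ],
)

```text
time_s: 2.42
tcp_pos: [0.4984, 0.1163, 0.2926]
ee_rot: [[-0.959, -0.283, 0.001], [-0.283, 0.959, 0.0], [-0.001, 0.0, -1.0]]
wrist_force: [0.6, -0.2, 0.6]
gripper_width: 0.687
```

Emit:
drive_tool(
  series=[
    [-0.28, 0.33, 0, 0],
    [-0.56, 0.66, 0, 0],
    [-0.85, 0.99, 0, 0],
    [-0.85, 0.99, 0, 0],
  ],
)

```text
time_s: 2.92
tcp_pos: [0.563, 0.2603, 0.2909]
ee_rot: [[-0.958, -0.286, -0.001], [-0.286, 0.958, -0.0], [0.001, -0.0, -1.0]]
wrist_force: [-0.2, -1.0, 0.1]
gripper_width: 0.687
```

Emit:
drive_tool(
  series=[
    [0, 0, 0, -0.09],
    [0, 0, 0, -0.18],
    [0, 0, 0, -0.27],
    [0, 0, 0, -0.36],
    [0, 0, 0, -0.45],
    [0, 0, 0, -0.54],
    [0, 0, 0, -0.63],
    [0, 0, 0, -0.72],
    [0, 0, 0, -0.738],
    [0, 0, 0, -0.738],
  ],
)

```text
time_s: 4.18
tcp_pos: [0.562, 0.2569, 0.2924]
ee_rot: [[0.188, -0.982, -0.0], [-0.982, -0.188, 0.0], [-0.0, -0.0, -1.0]]
wrist_force: [-0.3, 0.5, 0.5]
gripper_width: 0.689
```

```bash
cat > look.py <<'E'
from m import *
import sys
def look(name,tb,sb):
    T=capture("top");S=capture("side")
    f=lambda c,b:cv2.convertScaleAbs(cv2.resize(c["color"][b[1]:b[1]+b[3],b[0]:b[0]+b[2]],(400,400*b[3]//b[2]),interpolation=cv2.INTER_CUBIC),alpha=1.3)
    a,b=f(T,tb),f(S,sb); h=min(len(a),len(b)); cv2.imwrite(f"pics/{name}.png",np.hstack([a[:h],b[:h]])); return T,S
E
python3 - <<'E'
from look import *
look("above",(160,90,100,130),(120,140,120,156))
E
```

```text
(no output)
```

View pics/above.png

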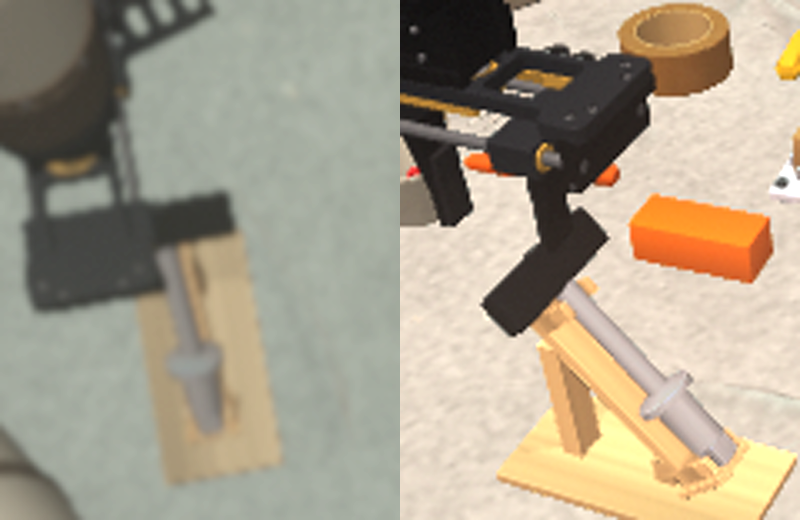

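The gripper hangs over the camera-side part of the bar, with one finger on each side of its thickness. The saddle cheeks are narrow. I'll check the finger projections against the handle.

```bash
python3 - <<'E'
from look import *
S=capture("side");T=capture("top");s=telemetry.sense();R=s["ee_rot"];p=s["tcp_pos"]
f=lambda q:((q[0]-120)*400/120+400,(q[1]-140)*400/120)
g=lambda q:((q[0]-160)*4,(q[1]-90)*4)
for k in(-1,1):
    for w in (0,15): print("finger",k,w,f(proj(S,p+R[:,2]*.07+R[:,1]*k*(.030+w/1000))))
kx=np.array([.981,.194,0]);ky=np.array([-.194,.981,0])
for c in ([.563,.231,.1705],[.568,.231,.1705]):
    c=np.array(c); u=.643*kx+[0,0,.766]; w=.766*kx-[0,0,.643]
    for y in(-.05,.05): print([tuple(np.round(f(proj(S,c+ky*y+u*a*.015+w*b*.009)))) for a in(-1,1) for b in(-1,1)],[tuple(np.round(g(proj(T,c+ky*y+u*a*.015+w*b*.009)))) for a in(-1,1) for b in(-1,1)])
E
```

```text
finger -1 0 (np.float64(460.37189645206485), np.float64(217.03240396173717))
finger -1 15 (np.float64(439.3929611956216), np.float64(211.9833292219615))
finger 1 0 (np.float64(546.6220455425585), np.float64(237.79053318762132))
finger 1 15 (np.float64(568.7877757318881), np.float64(243.12523807228672))
[(np.float64(615.0), np.float64(237.0)), (np.float64(599.0), np.float64(246.0)), (np.float64(584.0), np.float64(203.0)), (np.float64(568.0), np.float64(213.0))] [(np.float64(236.0), np.float64(245.0)), (np.float64(234.0), np.float64(232.0)), (np.float64(226.0), np.float64(207.0)), (np.float64(225.0), np.float64(193.0))]
[(np.float64(529.0), np.float64(333.0)), (np.float64(513.0), np.float64(343.0)), (np.float64(494.0), np.float64(297.0)), (np.float64(478.0), np.float64(307.0))] [(np.float64(88.0), np.float64(273.0)), (np.float64(88.0), np.float64(259.0)), (np.float64(76.0), np.float64(235.0)), (np.float64(76.0), np.float64(221.0))]
[(np.float64(609.0), np.float64(234.0)), (np.float64(594.0), np.float64(244.0)), (np.float64(578.0), np.float64(200.0)), (np.float64(563.0), np.float64(210.0))] [(np.float64(236.0), np.float64(238.0)), (np.float64(234.0), np.float64(225.0)), (np.float64(227.0), np.float64(199.0)), (np.float64(225.0), np.float64(186.0))]
[(np.float64(523.0), np.float64(331.0)), (np.float64(507.0), np.float64(340.0)), (np.float64(488.0), np.float64(295.0)), (np.float64(472.0), np.float64(304.0))] [(np.float64(88.0), np.float64(266.0)), (np.float64(88.0), np.float64(252.0)), (np.float64(76.0), np.float64(228.0)), (np.float64(76.0), np.float64(214.0))]
```

Emit:
drive_tool(
  series=[
    [-0.03, 0.01, 0.25, 0],
    [-0.03, 0.01, 0.45, 0],
    [-0.03, 0.01, 0.545, 0],
    [-0.03, 0.01, 0.545, 0],
  ],
)

```text
time_s: 4.88
tcp_pos: [0.5603, 0.2605, 0.2263]
ee_rot: [[0.191, -0.982, -0.001], [-0.982, -0.191, -0.001], [0.001, 0.001, -1.0]]
wrist_force: [0.3, -0.4, -0.3]
gripper_width: 0.694
```

Emit:
drive_tool(
  series=[
    [0, 0, 0, 0],
    [0, 0, 0, 0],
    [0, 0, 0, 0],
    [0, 0, 0, 0],
    [0, 0, 0, 0],
    [0, 0, 0, 0],
    [0, 0, 0, 0],
  ],
  fingers=0,
)

```text
time_s: 5.75
tcp_pos: [0.5615, 0.2613, 0.2281]
ee_rot: [[0.191, -0.982, 0.004], [-0.982, -0.191, 0.002], [-0.001, -0.004, -1.0]]
wrist_force: [3.8, 1.8, 5.0]
gripper_width: 0.35
```

The opening is 30 mm across the tilted bar, where 33 mm was expected. I'll lift.

Emit:
drive_tool(
  series=[
    [0, 0, -0.12, 0],
    [0, 0, -0.3, 0],
    [0, 0, -0.55, 0],
    [0, 0, -0.8, 0],
    [0, 0, -1, 0],
    [0, 0, -1, 0],
  ],
)

```text
time_s: 6.5
tcp_pos: [0.5597, 0.2604, 0.3474]
ee_rot: [[0.191, -0.982, -0.001], [-0.982, -0.191, 0.001], [-0.001, 0.0, -1.0]]
wrist_force: [-0.3, -0.1, -3.0]
gripper_width: 0.347
```

```bash
python3 - <<'E'
from look import *
look("lift",(160,70,100,130),(90,80,160,208))
E
```

```text
(no output)
```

View pics/lift.png

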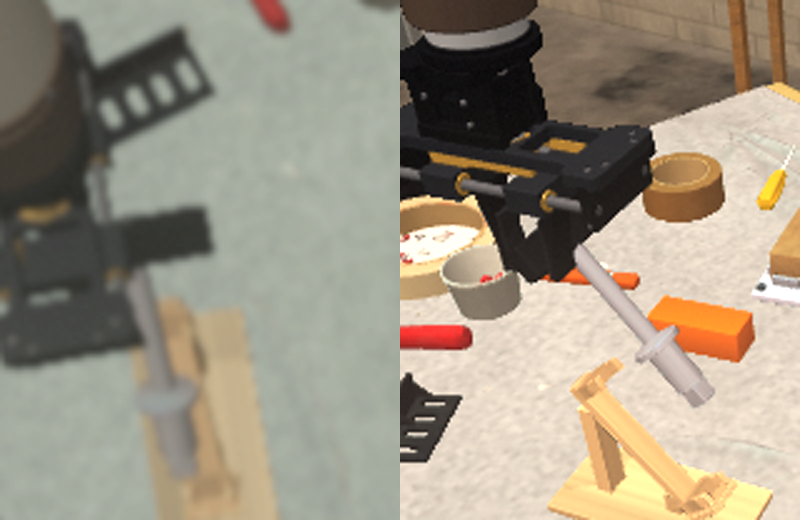

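The key hangs at about 38°, held on the edges of the bar as predicted, and the pads' friction keeps it there. I'll nudge the tip against the back of the fixed rest. That pushes it below about 25°, where the pads should square it upright themselves.

Emit:
drive_tool(
  series=[
    [0, -0.3, 0, 0],
    [0, -0.6, 0, 0],
    [0, -0.9, 0, 0],
    [0, -1, 0, 0],
    [0, -1, 0, 0],
  ],
)

```text
time_s: 7.22
tcp_pos: [0.6781, 0.2834, 0.3428]
ee_rot: [[0.19, -0.982, -0.006], [-0.982, -0.19, -0.003], [0.002, 0.006, -1.0]]
wrist_force: [-0.8, 0.1, -3.4]
gripper_width: 0.357
```

Emit:
drive_tool(
  series=[
    [0, -0.12, 0, 0],
    [0, -0.12, 0.12, 0],
    [0, -0.12, 0.24, 0],
    [0, -0.12, 0.24, 0],
  ],
)

```text
time_s: 7.72
tcp_pos: [0.6934, 0.2871, 0.3209]
ee_rot: [[0.192, -0.981, 0.009], [-0.981, -0.192, 0.003], [-0.001, -0.009, -1.0]]
wrist_force: [3.8, 2.7, 4.3]
gripper_width: 0.358
```

Emit:
drive_tool(
  series=[
    [0, 0.06, 0, 0],
    [0, 0.12, 0, 0],
    [0, 0.18, 0, 0],
    [0, 0.24, 0, 0],
    [0, 0.3, 0, 0],
    [0, 0.36, 0, 0],
  ],
)

```text
time_s: 8.48
tcp_pos: [0.6623, 0.2838, 0.3393]
ee_rot: [[0.196, -0.979, 0.06], [-0.981, -0.195, 0.026], [-0.014, -0.064, -0.998]]
wrist_force: [22.5, 11.0, 34.8]
gripper_width: 0.344
```

```bash
python3 - <<'E'
from look import *
print(telemetry.sense()["gripper_width"]*87)
look("push",(140,40,120,156),(70,80,180,234))
E
```

```text
29.923513588556773
```

View pics/push.png

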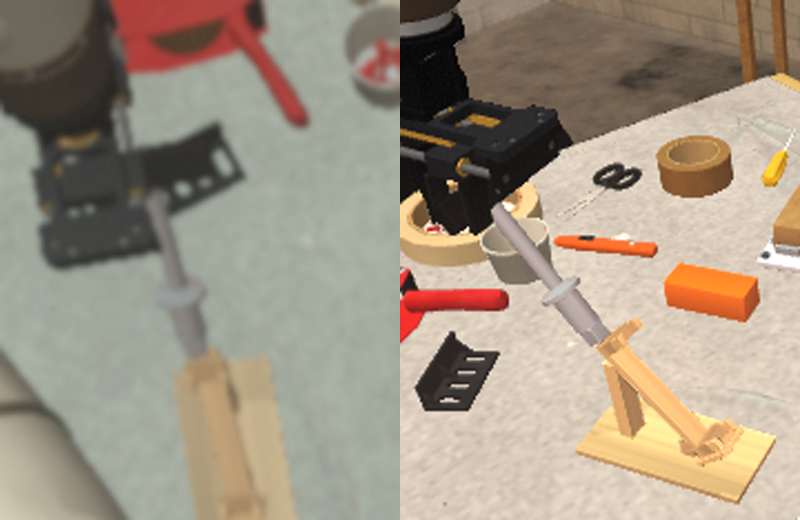

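The tip met the end of the rest head-on, so the push went along the shaft and gave no turning moment. I'll back off, go 28 mm lower and push again.

Emit:
drive_tool(
  series=[
    [0, -0.2, 0, 0],
    [0, -0.45, 0, 0],
    [0, -0.55, 0, 0],
    [0, -0.55, 0.12, 0],
    [0, -0.55, 0.24, 0],
    [0, -0.55, 0.24, 0],
  ],
)

```text
time_s: 9.32
tcp_pos: [0.7131, 0.2903, 0.2863]
ee_rot: [[0.191, -0.982, -0.005], [-0.982, -0.191, -0.002], [0.001, 0.005, -1.0]]
wrist_force: [0.0, -1.2, -3.7]
gripper_width: 0.342
```

Emit:
drive_tool(
  series=[
    [0, 0.08, 0, 0],
    [0, 0.16, 0, 0],
    [0, 0.24, 0, 0],
    [0, 0.32, 0, 0],
    [0, 0.38, 0, 0],
    [0, 0.44, 0, 0],
    [0, 0.44, 0, 0],
  ],
)

```text
time_s: 10.2
tcp_pos: [0.6621, 0.2805, 0.2892]
ee_rot: [[0.191, -0.982, -0.001], [-0.982, -0.191, -0.0], [0.0, 0.001, -1.0]]
wrist_force: [0.0, -0.1, -4.4]
gripper_width: 0.315
```

Emit:
drive_tool(
  series=[
    [0, 0.08, 0, 0],
    [0, 0.16, 0, 0],
    [0, 0.24, 0, 0],
    [0, 0.3, 0, 0],
    [0, 0.36, 0, 0],
    [0, 0.36, 0, 0],
    [0, 0.36, 0, 0],
  ],
)

```text
time_s: 11.08
tcp_pos: [0.6206, 0.2724, 0.2893]
ee_rot: [[0.191, -0.982, 0.0], [-0.982, -0.191, 0.0], [-0.0, -0.0, -1.0]]
wrist_force: [-0.1, 0.0, -2.7]
gripper_width: 0.207
```

```bash
python3 - <<'E'
from look import *
print(telemetry.sense()["gripper_width"]*87,telemetry.sense()["wrist_force"])
look("push2",(140,40,120,156),(70,80,180,234))
E
```

```text
18.034172341870217 [-0.05228425  0.02921811 -2.70447315]
```

View pics/push2.png

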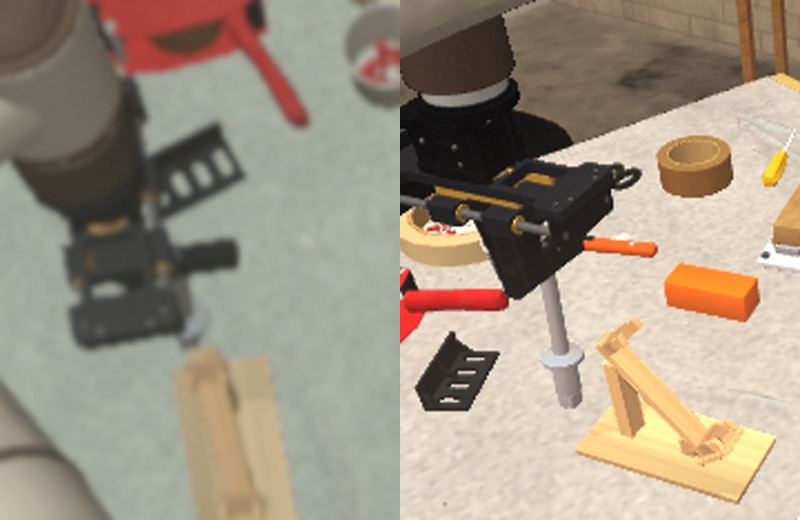

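The opening is now 18.0 mm, so the pads lie flat on the bar and it is square to them. I'll measure the remaining roll about the jaw axis by casting side rays onto the plane through the TCP across the jaws.

```bash
cat > axis.py <<'E'
from look import *
def onplane(c,u,v,p,n):
    e,d=ray(c,u,v); return e+d*(n@(p-e))/(n@d)
E
python3 - <<'E'
from axis import *
S=capture("side");s=telemetry.sense();R=s["ee_rot"];p=s["tcp_pos"]
for nm,x,y in [("shaft top",550,285),("shaft low",557,340),("collar",561,358),("pilot",567,385),("tip",569.5,405)]:
    q=onplane(S,70+(x-400+.5)/2.222-.5,80+(y+.5)/2.222-.5,p,R[:,1]); print(nm,np.round(R.T@(q-p),4))
# row-wise centre of the grey shaft
im=S["color"].astype(int); sat=im.max(2)-im.min(2)
for v in list(range(212,232,4))+list(range(248,256,3)):
    g=[u for u in range(128,160) if sat[v,u]<16 and im[v,u].mean()>70]
    if g: u=(g[0]+g[-1])/2; print(v,g[0],g[-1],np.round(R.T@(onplane(S,u,v,p,R[:,1])-p),4))
E
```

```text
shaft top [ 0.03   -0.      0.1008]
shaft low [ 0.019  -0.      0.1611]
collar [0.0173 0.     0.1836]
pilot [0.0148 0.     0.2186]
tip [0.0103 0.     0.2431]
212 134 141 [0.0276 0.     0.1098]
216 135 142 [0.0272 0.     0.1204]
220 135 142 [0.024 0.    0.129]
224 136 143 [0.0236 0.     0.1398]
228 139 144 [ 0.026  -0.      0.1531]
248 140 150 [0.0194 0.     0.2071]
251 139 150 [0.0154 0.     0.2129]
254 140 151 [0.0157 0.     0.2226]
```

The key rolls about 8° about the jaw axis, with its tip some 12 mm along tool x and about 0.23 m below the TCP. I can straighten that in the mouth itself. I'll raise it, turn it about 20° out of line, and carry it to the lock.

Emit:
drive_tool(
  series=[
    [0, 0, -0.15, 0],
    [0, 0, -0.3, -0.05],
    [0, 0, -0.5, -0.1],
    [0, 0, -0.5, -0.15],
    [0, 0, -0.5, -0.175],
    [0, 0, -0.5, -0.175],
  ],
)

```text
time_s: 11.98
tcp_pos: [0.6205, 0.2723, 0.349]
ee_rot: [[0.515, -0.857, -0.0], [-0.857, -0.515, -0.0], [-0.0, 0.0, -1.0]]
wrist_force: [0.4, -0.8, -2.4]
gripper_width: 0.206
```

Emit:
drive_tool(
  series=[
    [0.2, 0.15, 0, 0],
    [0.45, 0.35, 0, 0],
    [0.7, 0.55, 0, 0],
    [0.99, 0.775, 0, 0],
  ],
)

```text
time_s: 12.48
tcp_pos: [0.6018, 0.1216, 0.3492]
ee_rot: [[0.516, -0.857, 0.0], [-0.857, -0.516, -0.0], [0.0, -0.0, -1.0]]
wrist_force: [0.1, -0.6, -2.6]
gripper_width: 0.206
```

Emit:
drive_tool(
  series=[
    [0.25, 0.2, 0, 0],
    [0.5, 0.39, 0, 0],
    [0.75, 0.58, 0, 0],
    [0.99, 0.775, 0, 0],
  ],
)

```text
time_s: 12.98
tcp_pos: [0.5834, -0.0284, 0.3493]
ee_rot: [[0.515, -0.857, 0.0], [-0.857, -0.515, -0.0], [0.0, -0.0, -1.0]]
wrist_force: [1.1, 0.1, -2.8]
gripper_width: 0.204
```

Emit:
drive_tool(
  series=[
    [0.25, 0.2, 0, 0],
    [0.5, 0.39, 0, 0],
    [0.75, 0.58, 0, 0],
    [0.9, 0.7, 0, 0],
    [0.99, 0.775, 0, 0],
    [0.99, 0.775, 0, 0],
  ],
)

```text
time_s: 13.72
tcp_pos: [0.5651, -0.1774, 0.3491]
ee_rot: [[0.515, -0.857, -0.0], [-0.857, -0.515, 0.0], [-0.0, 0.0, -1.0]]
wrist_force: [0.5, -0.4, -2.5]
gripper_width: 0.206
```

```bash
python3 - <<'E'
from look import *
look("lock",(290,70,100,130),(200,60,120,156))
E
```

```text
(no output)
```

View pics/lock.png

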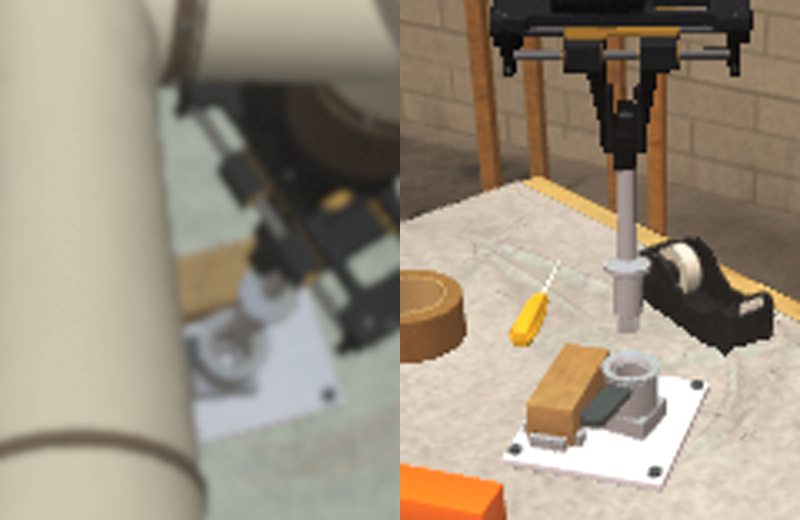

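```bash
python3 - <<'E'
from axis import *
S=capture("side");T=capture("top");s=telemetry.sense();R=s["ee_rot"];p=s["tcp_pos"]
n=R[:,1]
for nm,x,y in [("shaft",626,180),("shaft",626.5,245),("collar",627,266),("tip",627.5,329)]:
    u,v=200+(x-399.5)/3.3333-.5,60+(y+.5)/3.3333-.5
    q=onplane(S,u,v,p,n); print(nm,(u,v),np.round(R.T@(q-p),4),np.round(q,4))
m=tri(T,(348.0,155.6),S,(268.6,169.3))[0]
for z in (.117,.12,.125): 
  q=np.array([m[0],m[1],z]); print("above mouth",z,proj(S,q),proj(T,q))
for t in [(347.6,150.9),]: print("tip tri",tri(T,t,S,(267.75,158.5)))
# row scan of grey shaft/pilot in side
im=S["color"].astype(int); sat=im.max(2)-im.min(2)
for v in range(112,160,4): print(v,[ (u,int(im[v,u].mean()),int(sat[v,u])) for u in range(259,277)])
E
```

```text
shaft (267.45067950679504, 113.65054150541505) [0.0908 0.     0.1364] [ 0.6124 -0.2537  0.2129]
shaft (267.6006810068101, 133.15073650736508) [ 0.0596 -0.      0.1833] [ 0.5962 -0.227   0.166 ]
collar (267.75068250682506, 139.4507995079951) [ 0.0603 -0.      0.2041] [ 0.5966 -0.2276  0.1452]
tip (267.90068400684004, 158.3509885098851) [0.0299 0.     0.2507] [ 0.581  -0.2016  0.0986]
above mouth 0.117 (np.float64(267.7639347379845), np.float64(155.76959792616043)) (np.float64(351.21149325273456), np.float64(151.0709051398402))
above mouth 0.12 (np.float64(267.7425765294902), np.float64(154.86601182534105)) (np.float64(351.4153562402357), np.float64(150.72797025037906))
above mouth 0.125 (np.float64(267.70682519928357), np.float64(153.35350645444476)) (np.float64(351.757367147777), np.float64(150.15264525289018))
tip tri (array([ 0.57072862, -0.1791159 ,  0.11323647]), np.float64(0.0064736875271484695))
112 [(259, 74, 24), (260, 73, 25), (261, 75, 25), (262, 71, 51), (263, 70, 63), (264, 71, 63), (265, 110, 14), (266, 118, 13), (267, 112, 14), (268, 109, 13), (269, 95, 12), (270, 40, 6
[... 2516 characters left out ...]
), (269, 108, 14), (270, 99, 13), (271, 90, 13), (272, 51, 8), (273, 31, 6), (274, 28, 6), (275, 27, 6), (276, 26, 6)]
152 [(259, 149, 23), (260, 144, 23), (261, 150, 23), (262, 151, 23), (263, 153, 23), (264, 113, 14), (265, 117, 14), (266, 118, 14), (267, 116, 14), (268, 112, 14), (269, 107, 14), (270, 99, 13), (271, 88, 12), (272, 120, 10), (273, 152, 22), (274, 155, 24), (275, 153, 24), (276, 39, 6)]
156 [(259, 150, 25), (260, 149, 25), (261, 150, 25), (262, 150, 23), (263, 150, 24), (264, 151, 23), (265, 121, 16), (266, 116, 14), (267, 115, 14), (268, 114, 14), (269, 112, 14), (270, 115, 12), (271, 157, 22), (272, 155, 22), (273, 152, 20), (274, 149, 20), (275, 147, 19), (276, 147, 20)]
```

In the side view the tip is at column 267.7, against 267.8 expected over the lock axis. Its lower edge fits a centre at z≈0.117. The flare leaves ±5 mm of margin, so I'll lower it gently into the mouth.

Emit:
drive_tool(
  series=[
    [0, 0, 0.1, 0],
    [0, 0, 0.2, 0],
    [0, 0, 0.3, 0],
    [0, 0, 0.36, 0],
    [0, 0, 0.42, 0],
    [0, 0, 0.46, 0],
    [0, 0, 0.46, 0],
  ],
)

```text
time_s: 14.8
tcp_pos: [0.5651, -0.1769, 0.2937]
ee_rot: [[0.516, -0.857, -0.001], [-0.857, -0.516, 0.0], [-0.0, 0.0, -1.0]]
wrist_force: [0.1, 0.3, -3.1]
gripper_width: 0.203
```

Emit:
drive_tool(
  series=[
    [0, 0, 0.03, 0],
    [0, 0, 0.06, 0],
    [0, 0, 0.08, 0],
    [0, 0, 0.08, 0],
  ],
)

```text
time_s: 15.3
tcp_pos: [0.5668, -0.1776, 0.2907]
ee_rot: [[0.517, -0.856, 0.008], [-0.856, -0.517, -0.004], [0.008, -0.005, -1.0]]
wrist_force: [-4.3, 2.5, 15.5]
gripper_width: 0.202
```

Emit:
drive_tool(
  series=[
    [-0.03, 0, 0, 0],
    [-0.06, 0, 0, 0],
    [-0.09, 0, 0, 0],
    [-0.12, 0, 0, 0],
    [-0.12, 0, 0, 0],
  ],
)

```text
time_s: 15.92
tcp_pos: [0.5594, -0.1654, 0.2884]
ee_rot: [[0.517, -0.856, 0.008], [-0.856, -0.517, -0.003], [0.007, -0.005, -1.0]]
wrist_force: [-0.9, -1.6, 6.7]
gripper_width: 0.205
```

Emit:
drive_tool(
  series=[
    [-0.03, 0, 0, 0],
    [-0.06, 0, 0, 0],
    [-0.08, 0, 0, 0],
    [-0.08, 0, 0.03, 0],
    [-0.08, 0, 0.06, 0],
    [-0.08, 0, 0.06, 0],
  ],
)

```text
time_s: 16.68
tcp_pos: [0.5524, -0.1561, 0.2754]
ee_rot: [[0.516, -0.857, -0.003], [-0.857, -0.516, 0.001], [-0.002, 0.002, -1.0]]
wrist_force: [1.0, -1.3, -3.3]
gripper_width: 0.205
```

```bash
python3 - <<'E'
from look import *
print(telemetry.sense()["wrist_force"])
look("in1",(290,70,100,130),(210,70,110,143))
E
```

```text
[ 1.03778753 -1.29550474 -3.26632843]
```

View pics/in1.png

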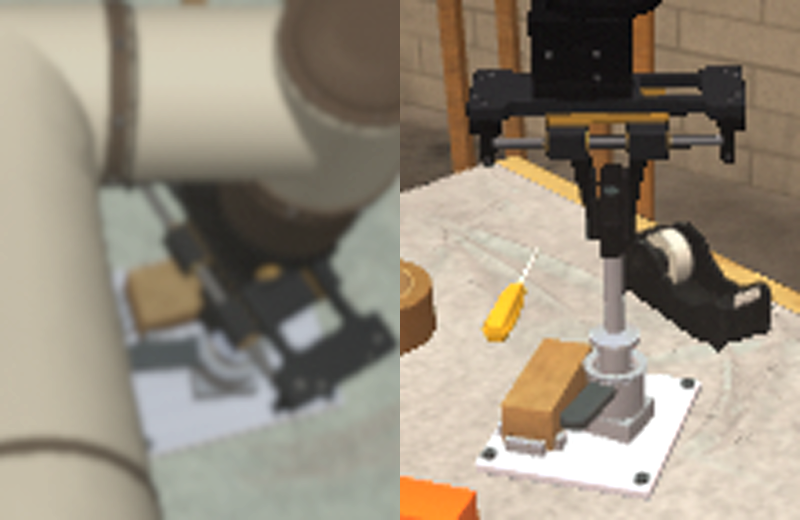

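The key has dropped into the guide, about 27 mm deep, and carries only its own weight. I'll lower it to the rim and release.

Emit:
drive_tool(
  series=[
    [0, 0, 0.03, 0],
    [0, 0, 0.06, 0],
    [0, 0, 0.09, 0],
    [0, 0, 0.11, 0],
    [0, 0, 0.11, 0],
  ],
)

```text
time_s: 17.4
tcp_pos: [0.5535, -0.1565, 0.2683]
ee_rot: [[0.517, -0.856, 0.004], [-0.856, -0.517, -0.002], [0.004, -0.002, -1.0]]
wrist_force: [-3.7, 1.9, 13.6]
gripper_width: 0.205
```

Emit:
drive_tool(
  series=[
    [0, 0, 0, 0],
    [0, 0, 0, 0],
    [0, 0, 0, 0],
    [0, 0, 0, 0],
    [0, 0, 0, 0],
    [0, 0, 0, 0],
  ],
  fingers=45,
)

```text
time_s: 18.15
tcp_pos: [0.5529, -0.1564, 0.2639]
ee_rot: [[0.516, -0.857, -0.0], [-0.857, -0.516, -0.0], [-0.0, 0.0, -1.0]]
wrist_force: [0.4, 0.2, -0.2]
gripper_width: 0.518
```

Emit:
drive_tool(
  series=[
    [0, 0, -0.12, 0],
    [0, 0, -0.25, 0],
    [0, 0, -0.4, 0],
    [0, 0, -0.5, 0],
    [0, 0, -0.5, 0],
    [0, 0, -0.5, 0],
  ],
)

```text
time_s: 18.9
tcp_pos: [0.5525, -0.1563, 0.3236]
ee_rot: [[0.516, -0.857, -0.001], [-0.857, -0.516, 0.0], [-0.001, 0.001, -1.0]]
wrist_force: [-0.4, 0.1, 0.4]
gripper_width: 0.519
```

```bash
python3 - <<'E'
from look import *
T,S=look("rel",(290,70,100,130),(210,70,110,143))
cv2.imwrite("pics/rel_s.png",S["color"])
E
```

```text
(no output)
```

View pics/rel.png

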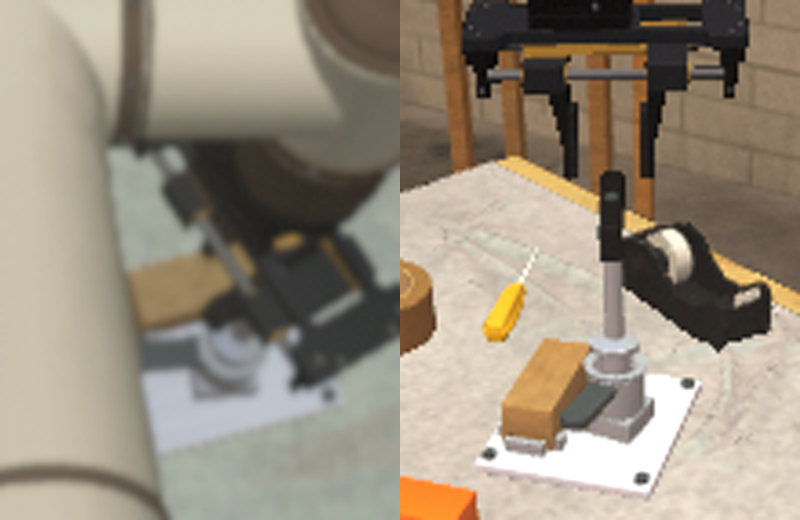

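The key is released and stands upright in the lock, with the gripper clear. I'll check the collar's height numerically in the saved picture.

```bash
python3 - <<'E'
from axis import *
S=capture("side"); im=S["color"].astype(int)
print([(v,int(im[v,266:271].mean())) for v in range(110,180)])
for v in (120,130,140,150,160,163,165): print(v,[int(x) for x in im[v,258:282].mean(1)])
m=np.array([.5715,-.187,0])
for tz in (.014,.030):
  print(tz,"collar top front/back",[np.round(proj(S,m+[-.526*k,.85*k,tz+.068]),1).tolist() for k in(.021,-.021)],"bottom front",np.round(proj(S,m+[-.526*.021,.85*.021,tz+.058]),1),"bar bottom",np.round(proj(S,m+[0,0,tz+.158]),1))
E
```

```text
[(110, 74), (111, 72), (112, 68), (113, 67), (114, 69), (115, 68), (116, 68), (117, 34), (118, 25), (119, 25), (120, 25), (121, 25), (122, 28), (123, 53), (124, 48), (125, 29), (126, 27), (127, 27), (128, 27), (129, 27), (130, 28), (131, 28), (132, 30), (133, 27), (134, 25), (135, 24), (136, 25), (137, 26), (138, 26), (139, 25), (140, 25), (141, 28), (142, 100), (143, 105), (144, 105), (145, 104), (146, 105), (147, 105), (148, 105), (149, 105), (150, 105), (151, 106), (152, 106), (153, 106), (154, 107), (155, 106), (156, 110), (157, 109), (158, 109), (159, 109), (160, 108), (161, 108), (162, 111), (163, 144), (164, 161), (165, 164), (166, 170), (167, 112), (168, 105), (169, 109), (170, 109), (171, 109), (172, 109), (173, 157), (174, 120), (175, 111), (176, 87), (177, 77), (178, 77), (179, 77)]
120 [82, 80, 80, 79, 75, 64, 67, 22, 26, 23, 26, 27, 24, 18, 73, 73, 75, 79, 80, 79, 74, 59, 78, 82]
130 [162, 162, 162, 160, 159, 157, 157, 38, 29, 27, 28, 29, 25, 67, 132, 136, 134, 135, 130, 129, 67, 60, 75, 75]
140 [153, 153, 152, 154, 154, 151, 151, 35, 25, 26, 26, 26, 26, 27, 28, 31, 30, 32, 32, 29, 29, 32, 45, 36]
150 [153, 151, 149, 146, 150, 154, 154, 154, 108, 114, 110, 104, 91, 61, 148, 148, 38, 28, 28, 28, 27, 27, 27, 29]
160 [151, 151, 151, 149, 146, 147, 147, 154, 115, 114, 113, 104, 94, 97, 148, 153, 152, 153, 151, 148, 151, 149, 147, 151]
163 [156, 160, 158, 156, 163, 159, 158, 160, 159, 149, 137, 132, 143, 159, 159, 156, 156, 158, 160, 159, 156, 156, 159, 165]
165 [117, 115, 116, 117, 100, 147, 162, 162, 164, 163, 163, 163, 165, 163, 160, 167, 136, 108, 157, 157, 160, 166, 164, 159]
0.014 collar top front/back [[268.1, 170.0], [268.1, 162.5]] bottom front [268.1 172.9] bar bottom [267.5 138.8]
0.03 collar top front/back [[267.9, 165.2], [268.0, 157.9]] bottom front [268.  168.2] bar bottom [267.3 133.7]
```

The collar's front edge is at row 166.5. I expected 165.2 on the rim and 170 if home, so the key is standing in the guide on the rim. Next I regrip the bar at its centre, over the lock axis.

Emit:
drive_tool(
  series=[
    [0.15, 0, 0, 0],
    [0.3, 0, 0, 0],
    [0.3, 0, 0.2, 0],
    [0.3, 0, 0.4, 0],
    [0.3, 0, 0.55, 0],
    [0.3, 0, 0.6, 0],
    [0.3, 0, 0.6, 0],
  ],
)

```text
time_s: 19.92
tcp_pos: [0.5718, -0.1878, 0.2518]
ee_rot: [[0.515, -0.857, -0.001], [-0.857, -0.515, -0.0], [-0.0, 0.001, -1.0]]
wrist_force: [-0.2, 0.4, 0.5]
gripper_width: 0.519
```

Emit:
drive_tool(
  series=[
    [0, 0, 0, 0],
    [0, 0, 0, 0],
    [0, 0, 0, 0],
    [0, 0, 0, 0],
    [0, 0, 0, 0],
    [0, 0, 0, 0],
    [0, 0, 0, 0],
  ],
  fingers=0,
)

```text
time_s: 20.8
tcp_pos: [0.5715, -0.1872, 0.2524]
ee_rot: [[0.516, -0.857, 0.0], [-0.857, -0.516, -0.0], [0.0, -0.0, -1.0]]
wrist_force: [-0.1, -0.4, 2.4]
gripper_width: 0.206
```

Gripped, with almost no side force. Now I turn clockwise while pressing down a few mm.

Emit:
drive_tool(
  series=[
    [0, 0, 0.04, 0.0],
    [0, 0, 0.04, 0.03],
    [0, 0, 0.04, 0.06],
    [0, 0, 0.04, 0.09],
    [0, 0, 0.04, 0.11],
    [0, 0, 0.04, 0.13],
  ],
)

```text
time_s: 21.55
tcp_pos: [0.5726, -0.188, 0.2512]
ee_rot: [[0.278, -0.96, 0.005], [-0.96, -0.278, -0.003], [0.004, -0.004, -1.0]]
wrist_force: [-2.0, -0.7, 12.4]
gripper_width: 0.204
```

Emit:
drive_tool(
  series=[
    [0, 0, 0, 0.02],
    [0, 0, 0, 0.04],
    [0, 0, 0, 0.06],
    [0, 0, 0, 0.08],
    [0, 0, 0, 0.1],
  ],
)

```text
time_s: 22.18
tcp_pos: [0.5713, -0.1874, 0.2462]
ee_rot: [[0.08, -0.997, -0.001], [-0.997, -0.08, -0.0], [-0.0, 0.001, -1.0]]
wrist_force: [1.0, -2.1, -2.5]
gripper_width: 0.199
```

The resistance vanished at a yaw of about 185°, where the socket should line up. I'll press on down.

Emit:
drive_tool(
  series=[
    [0, 0, 0.03, 0],
    [0, 0, 0.06, 0],
    [0, 0, 0.09, 0],
    [0, 0, 0.12, 0],
    [0, 0, 0.14, 0],
    [0, 0, 0.14, 0],
  ],
)

```text
time_s: 22.92
tcp_pos: [0.5718, -0.1875, 0.2362]
ee_rot: [[0.084, -0.996, 0.003], [-0.996, -0.084, -0.003], [0.003, -0.003, -1.0]]
wrist_force: [-5.8, 3.6, 18.9]
gripper_width: 0.206
```

It is fully home: 16 mm down from the rim, against a firm stop. Now I turn clockwise.

Emit:
drive_tool(
  series=[
    [0, 0, -0.015, 0.03],
    [0, 0, -0.015, 0.08],
    [0, 0, -0.015, 0.13],
    [0, 0, -0.015, 0.18],
    [0, 0, -0.015, 0.23],
    [0, 0, -0.015, 0.28],
    [0, 0, -0.015, 0.33],
    [0, 0, -0.015, 0.38],
    [0, 0, -0.015, 0.43],
    [0, 0, -0.015, 0.48],
  ],
)

```text
time_s: 24.18
tcp_pos: [0.572, -0.1877, 0.2363]
ee_rot: [[-0.77, -0.638, 0.003], [-0.638, 0.77, -0.003], [-0.001, -0.004, -1.0]]
wrist_force: [-2.9, 0.3, 12.7]
gripper_width: 0.206
```

Emit:
drive_tool(
  series=[
    [0, 0, 0, 0.03],
    [0, 0, 0, 0.06],
    [0, 0, 0, 0.09],
    [0, 0, 0, 0.12],
    [0, 0, 0, 0.15],
    [0, 0, 0, 0.15],
  ],
)

```text
time_s: 24.92
tcp_pos: [0.572, -0.1876, 0.2363]
ee_rot: [[-0.923, -0.384, 0.003], [-0.384, 0.923, -0.002], [-0.002, -0.003, -1.0]]
wrist_force: [-3.0, 0.4, 13.6]
gripper_width: 0.205
```

```bash
python3 - <<'E'
from axis import *
s=telemetry.sense();R=s["ee_rot"];print(s["moment"],np.degrees(np.arctan2(R[1,1],R[0,1])),s["joints"][5])
S=capture("side");cv2.imwrite("pics/t1.png",S["color"])
E
```

```text
[0.13937984 1.29551913 0.04862144] 112.60008282591899 -64.76290612686137
```

Emit:
drive_tool(
  series=[
    [0, 0, 0, 0.02],
    [0, 0, 0, 0.04],
    [0, 0, 0, 0.04],
    [0, 0, 0, 0.04],
  ],
)

```text
time_s: 25.48
tcp_pos: [0.572, -0.1876, 0.2363]
ee_rot: [[-0.951, -0.31, 0.003], [-0.31, 0.951, -0.002], [-0.002, -0.003, -1.0]]
wrist_force: [-2.4, 0.2, 13.6]
gripper_width: 0.201
```

```bash
cat > st.py <<'E'
from axis import *
s=telemetry.sense();R=s["ee_rot"];print(np.round(s["moment"],3),np.degrees(np.arctan2(R[1,1],R[0,1])),s["wrist_force"],s["effort"][5])
E
python3 st.py
```

```text
[0.185 1.252 0.03 ] 108.03423348653918 [-2.41460042  0.21711605 13.55425189] -0.08168914122506976
```

Emit:
drive_tool(
  series=[
    [0, 0, 0, 0.02],
    [0, 0, 0, 0.04],
    [0, 0, 0, 0.04],
    [0, 0, 0, 0.04],
  ],
)

```text
time_s: 25.98
tcp_pos: [0.5722, -0.1874, 0.2363]
ee_rot: [[-0.972, -0.233, 0.004], [-0.233, 0.972, -0.002], [-0.003, -0.003, -1.0]]
wrist_force: [-2.7, 1.3, 12.6]
gripper_width: 0.202
```

```bash
python3 st.py
```

```text
[0.328 1.113 0.285] 103.49512984298586 [-2.69694164  1.34896298 12.62614761] -0.2395688183605671
```

Emit:
drive_tool(
  series=[
    [0, 0, 0, 0.015],
    [0, 0, 0, 0.03],
    [0, 0, 0, 0.03],
    [0, 0, 0, 0.03],
  ],
)

```text
time_s: 26.48
tcp_pos: [0.5723, -0.1874, 0.2363]
ee_rot: [[-0.984, -0.177, 0.004], [-0.177, 0.984, -0.003], [-0.003, -0.003, -1.0]]
wrist_force: [-2.7, 0.6, 11.9]
gripper_width: 0.205
```

```bash
python3 st.py
```

```text
[0.277 1.026 0.776] 100.18265204785503 [-2.68520996  0.63527289 11.88522637] -0.7520508952438831
```

Emit:
drive_tool(
  series=[
    [0, 0, 0, 0.015],
    [0, 0, 0, 0.03],
    [0, 0, 0, 0.03],
    [0, 0, 0, 0.03],
  ],
)

```text
time_s: 26.98
tcp_pos: [0.5722, -0.1874, 0.2363]
ee_rot: [[-0.993, -0.118, 0.003], [-0.118, 0.993, -0.003], [-0.003, -0.003, -1.0]]
wrist_force: [-2.9, 1.2, 12.6]
gripper_width: 0.213
```

```bash
python3 st.py
```

```text
[0.265 1.046 0.942] 96.78264957195731 [-2.93799768  1.20109802 12.64928376] -0.9278312511742115
```

There's a clear stop: the moment rose from 0.03 to 0.94 N m. I'll unwind a little, ease the pressure, release, and go clear.

Emit:
drive_tool(
  series=[
    [0, 0, -0.01, -0.03],
    [0, 0, -0.02, -0.045],
    [0, 0, -0.02, -0.045],
  ],
)

```text
time_s: 27.35
tcp_pos: [0.5717, -0.1874, 0.2363]
ee_rot: [[-0.979, -0.202, 0.002], [-0.202, 0.979, -0.001], [-0.001, -0.001, -1.0]]
wrist_force: [-1.5, 0.4, 7.4]
gripper_width: 0.206
```

Emit:
drive_tool(
  series=[
    [0, 0, 0, 0],
    [0, 0, 0, 0],
    [0, 0, 0, 0],
    [0, 0, 0, 0],
    [0, 0, 0, 0],
    [0, 0, 0, 0],
  ],
  fingers=50,
)

```text
time_s: 28.1
tcp_pos: [0.5714, -0.1872, 0.2346]
ee_rot: [[-0.98, -0.201, -0.0], [-0.201, 0.98, 0.0], [0.0, 0.0, -1.0]]
wrist_force: [0.4, 0.0, -0.2]
gripper_width: 0.574
```

Emit:
drive_tool(
  series=[
    [0, 0, -0.1, 0],
    [0, 0, -0.3, 0],
    [0, 0, -0.55, 0],
    [0, 0, -0.8, 0],
    [0, 0, -1, 0],
    [0, 0, -1, 0],
  ],
)

```text
time_s: 28.85
tcp_pos: [0.5721, -0.1874, 0.3579]
ee_rot: [[-0.979, -0.202, 0.006], [-0.202, 0.979, -0.001], [-0.006, -0.002, -1.0]]
wrist_force: [0.4, -0.5, -0.7]
gripper_width: 0.577
```

Emit:
drive_tool(
  series=[
    [0.2, -0.2, 0, 0],
    [0.5, -0.5, 0, 0],
    [0.8, -0.8, 0, 0],
    [1, -1, 0, 0],
    [1, -1, 0, 0],
  ],
)

```text
time_s: 29.48
tcp_pos: [0.4764, -0.3303, 0.3538]
ee_rot: [[-0.98, -0.198, -0.002], [-0.198, 0.98, 0.001], [0.001, 0.001, -1.0]]
wrist_force: [-0.1, 0.6, -0.4]
gripper_width: 0.578
```

```bash
python3 - <<'E'
from look import *
T,S=look("final",(290,90,100,130),(215,90,90,117))
im=S["color"].astype(int); print([(v,int(im[v,266:271].mean())) for v in range(155,182)])
E
```

```text
[(155, 101), (156, 102), (157, 102), (158, 102), (159, 104), (160, 104), (161, 104), (162, 105), (163, 105), (164, 105), (165, 104), (166, 107), (167, 113), (168, 155), (169, 156), (170, 156), (171, 142), (172, 109), (173, 144), (174, 118), (175, 108), (176, 105), (177, 106), (178, 107), (179, 105), (180, 104), (181, 103)]
```

View pics/final.png

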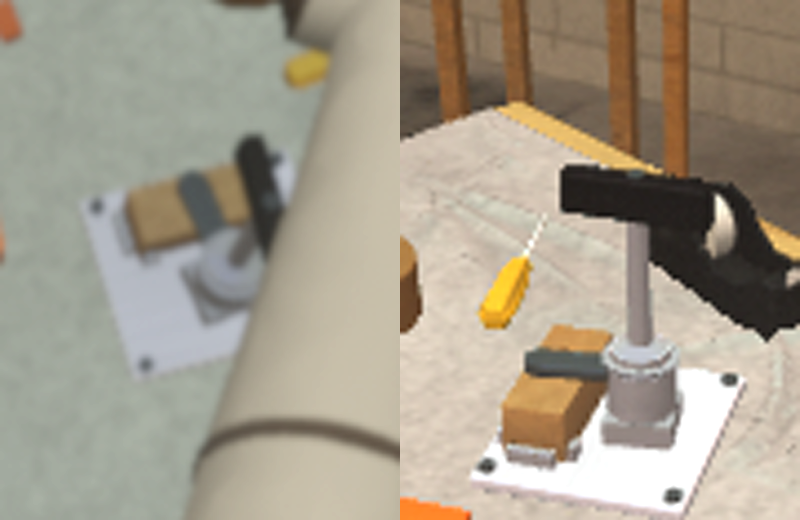

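The final picture shows the keeper arm lying across the pine block and the collar on the boss. Its front edge is at row 171, against 170 expected when home. The block is in its nest and the gripper is well away. I'm handing in.

```bash
python3 - <<'E'
from h import *
print(order.finish_job(), telemetry.sense()["time_s"])
E
```

```text
the job is handed in; nothing more can be done
the job is handed in; nothing more can be done
```

I handed the job in after about 30 s of robot time, and the last checks point to the key fully home with the keeper at its stop over the pine block. `finish_job` gives no verdict, so these are my own readings.

**What I did**
- **Lifting the key:** I took it by its bar rather than the shaft, because the tool cannot tilt and the handle would have hit the gripper body. I squared it upright against the back of the rest. The first push hit the rest's end head-on at about 43 N wrist force; a second push, 28 mm lower, worked.
- **Standing it in the lock:** It went into the round guide with an 8° roll, which I straightened in the mouth, and then I let go of it.
- **Turning it:** I regripped the bar at its centre and turned clockwise under light pressure until the key dropped 16 mm. I kept turning until the moment rose from 0.03 to 0.94 N m at the stop, then released and backed away.

**Last checks**
- **Key:** its collar sits on the boss, with the front edge at image row 171 (170 expected when home). It stands upright.
- **Keeper and block:** the arm lies across the pine block, a few degrees short of the fixture's +x, as it should at 1.45 rad. The block looks to be in its nest, judged only by eye.
- **Robot:** it touches nothing; the wrist force reads about zero.

**Disagreements**
- **Cameras:** the two views differed by about 3.6 mm on the lock's position, and I used the mean.
- **Standing on the rim:** the collar read about 4 mm lower than expected, still within the step's limit.

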